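# Reset the depth stop of a book embossing press

## Task

Tonight's book needs a deeper seal, so reset the depth stop on the sloping nose of the embossing press: back the big hexagon jam nut off anticlockwise by at least one flat (60 degrees), turn the bar-shaped knob of the screw that comes up through it until its pointed end lines up with the rider clipped to the dial's rim, then do the nut up tight again without losing the setting. Do not shift the rider or the press's pull lever, and leave the books, bottle, pens and other things on the table where they stand.

Things in the scene. Friction and masses are not known exactly. Their poses are not given: they have to be found in the camera images.
- press: bench embossing press, grey painted iron, fixed to the table; base 270 x 150 mm, 245 mm tall. Origin: centre of the base's underside; x from its front (the sloping nose) to its back, z up. The pull lever is on its right-hand side (-y).
- face_mid (a point): centre of the nose's sloping face (108 x 104 mm), 60 mm in front of the press's origin, 205 mm up; axes as the press. The face is tilted 35 degrees: its normal leans to the front (press -x). On the normal stand a dial plate (radius 50 mm, 3 mm thick), a boss (28 mm diameter, up to 22 mm above the face), the jam nut, and the screw with its knob.
- nut_mid (a point): centre of the steel hexagon jam nut, on the screw's axis, 32 mm above the nose's face. z points out of the face along the axis; x is square to a pair of the nut's flats (the others at 60 and 120 degrees) and turns with it. 42 mm across flats, 48.5 mm across corners, 20 mm high (22 to 42 mm above the face).
- jam_nut (a joint): turn of the nut, rad: 0 = tight (hard stop), positive = loosened, anticlockwise seen from the knob (about +z of nut_mid); travel ends at 2.4. Starts at 0 to 0.05. It takes about 0.25 N m, up to 0.45 N m over the last 0.2 rad, where it clamps the screw, and stays where it is left. It does not climb as it turns; the screw does not turn with it.
- knob_mid (a point): middle of the knob on the screw, on the axis, 63 mm above the face, 31 mm above nut_mid. z as nut_mid; x to the pointed nose; y square to its two flat sides. Dark steel bar, 14 mm thick, 22 mm high (52 to 74 mm above the face); flat sides from 12.5 mm behind the axis to 7.5 mm ahead, nose tip 14.5 mm ahead. White line on top towards the nose. Stem under it 12 mm diameter.
- adjuster (a joint): turn of screw and knob, rad, positive anticlockwise seen from above the knob; 0 = nose towards the upper (back) edge of the sloping face; stops at -2.3 and 1.6. Starts at -1.9 to -1.1. With the nut loose it takes about 0.06 N m and stays where it is left; with the nut tight it is clamped.
- rider_top (a point): top of the rider, a dark steel clip on the dial's rim (18 mm radially x 8 mm wide, 10 mm above the nose's face), 46 mm from the screw's axis; its place round the dial differs every time, between 0.4 rad clockwise and 1.0 rad anticlockwise of the upper (back) edge's middle. It can be pushed along: do not.
- lever_tip (a point): end of the pull lever, a steel rod with a black sleeve, 200 mm long, hinged on the press's right side 180 mm up and 60 mm behind its origin; it stands 37 degrees forward to 40 degrees back of upright, in a plane 88 mm from the press's middle.
- upright_book: hardback book standing upright, 235 mm tall, footprint 155 x 46 mm (x, y); origin at the middle of its foot
- water_bottle: green glass bottle, 66 mm diameter, 230 mm tall; origin at the middle of its foot
- pen_pot: grey pot 80 mm diameter, 95 mm high, with three pens that reach 150 mm; origin at the middle of its foot
- book_stack: two hardbacks lying on one another, 235 x 155 mm, 84 mm high; origin at the middle of the underside
- marker_pen: black marker lying on the table, 125 mm long along x, 16 mm thick; origin under its middle
- stamp_tin: flat metal tin, 110 x 75 x 20 mm; origin at the middle of its underside
- spare_die: small round spare die, 42 mm diameter, 22 mm high, standing on the press's base in front of the ram; origin at the middle of its underside
- card_reader: card reader lying flat, 165 x 78 x 22 mm; origin at the middle of its underside
- knob_nose (a point): tip of the knob's pointed nose, 14.5 mm from the axis on the x axis of knob_mid

How it is judged (in metres and radians):
On the way, in this order (a step that is already met when the one before it is completed fails the run):
1. the jam nut is backed off by a flat or more (over 0.9 rad) with the knob not yet forced round (its nose within 6 mm of its start) (value of joint jam_nut above 0.9 rad and distance of knob_nose from where it was at the start of the episode below 0.006 m), for 0.2 s.
2. with the nut still loose, the knob's nose points at the rider within 9 mm at the dial's rim (0.2 rad) (y of rider_top in the frame of knob_mid between -0.009 and 0.009 m and x of rider_top in the frame of knob_mid above 0 m and value of joint jam_nut above 0.5 rad), for 0.3 s.
At the end, for the whole second after the job is handed in: the knob's nose points at the rider (the rider's top within 9 mm either side of the knob's centre line, about 11 degrees), the jam nut is tight again (within 0.12 rad of its stop), nut and knob at rest (y of rider_top in the frame of knob_mid between -0.009 and 0.009 m and x of rider_top in the frame of knob_mid above 0 m and value of joint jam_nut below 0.12 rad and velocity of joint each of jam_nut, adjuster below 0.05 rad/s and velocity of joint adjuster above -0.05 rad/s); the robot touches nothing.
It fails at once if the rider is shifted more than 4 mm (distance of rider_top from where it was at the start of the episode above 0.004 m).
It fails at once if the pull lever's end is moved more than 15 mm (distance of lever_tip from where it was at the start of the episode above 0.015 m).
It fails at once if a bystander is shifted more than 15 mm or knocked over (distance of any of upright_book, water_bottle, pen_pot, book_stack, marker_pen, stamp_tin, spare_die, card_reader from where it was at the start of the episode above 0.015 m or angle between any of upright_book, water_bottle, pen_pot's own z axis and vertical above 0.3 rad).
It also fails if it takes over 59 s, if anything falls off the work surface, if the arm or the gripper's body presses on something with over 40 N, if the wrist force passes 120 N, or if a joint passes its speed limit or range.

## Robot

A 6-joint arm with a two-finger parallel gripper is mounted at the origin on the work surface. World frame = base frame: x ahead of the robot, y to its left, z up, the work surface at z = 0. Lengths are in mm, angles in rad, forces in N, time in s.
With the tool pointing down it reaches from about 275 to 1000 mm from the base axis. Payload 8.4 kg.
Tool frame: the origin (TCP) lies on the centre line of the jaws, within the pads' length; the fingertips stand r.tip_reach ahead of it and the grasp point (between the pads) lies 11 mm behind it (r.tip_reach is the distance from the TCP to the fingertips, in mm); z points along the fingers, y is the line along which they close (so a half turn about z gives the same grasp; the last joint's range is limited). The gripper opens to 85 mm and grips with 20 to 120 N. Pads are 22 mm wide; open, the fingers measure 114 mm over their backs; the gripper's body (76 mm by 85 mm) begins 54 mm behind the grasp point. The pads swing forward as they close: fully open they stand 13 mm farther back than shut.
Start: joints at [-1.288, 0.353, 1.633, -0, 1.155, -0.002], TCP at [175.602, -599.827, 239.281] pointing down, gripper open.
Joint ranges: [-2.63, 2.63], [-0.92, 2.1], [0.06, 2.66], [-1.3, 4.44], [0, 2.69], [-3.02, 3.02]. Speed limits (rad/s): [2.22, 2.22, 2.79, 3.14, 3.14, 3.14].

## Interface

Orientations are given as [roll, pitch, yaw] about the fixed x, y, z axes, in that order (R = Rz(yaw) Ry(pitch) Rx(roll)).
In Python, from rig import r gives the robot as it stands.
- The arm moves only by the tool carry_out, never from a script. Its argument "targets" is a list of rows, each an object with "dp": the shift along the tool's x, y, z in mm, a list of three; "yaw": the turn about the tool's z in degrees. A call has 1 to 12 rows; each row is the pose to reach, as a shift and turn from the pose commanded when the call began, along the tool's axes at that moment; what a row does not reach only later rows make up. A row lasts 1/8 s, in which the tool goes at most 62.5 mm and 10.7 degrees, less where a joint would pass 70% of its speed; a pose out of reach is approached as far as the arm can. A call with a gripper value outside its range is refused whole. "fingers" is the opening, from -1 (shut) to 1 (fully open), so that 0 is half open, set as the call begins (left out, the last holds). The fingers move at their own pace and stop on an object; "grip_force" is the grip in N (left out, the last holds). Time passes only in rows, so rows that repeat a pose let the fingers close. It gives the time, the measured TCP pose, the force, the opening and the grip force at its end, in the units of the state.
- r.sense(): the state, without advancing time (a new reading comes with each control period).
- r.grab_frame(name): name is "scene" or "side" or "wrist"; returns the picture (400x640x3 uint8, red, green, blue); there is no depth.
- r.get_calibration(name): a dict with "fx", "fy", "cx", "cy" (pixels), "rvec" (rotation vector, rad) and "tvec" (3), from world to camera coordinates, as OpenCV has them. Camera axes: x right, y down, z forward; pixel columns grow to the right and rows downward; lengths in mm; the calibration is good to about 2 mm. A picture is of the moment at which its call begins: read the wrist's pose just before it. get_calibration takes no time and is no camera call; for the wrist camera it gives the pose at the moment of the call.
- r.sign_off(): hands the job in; it is judged then, once.
The state is a dict: "clock": time; "qpos": joint angles; "qvel": joint speeds; "joint_efforts": joint torques, N m; "eef_pos": TCP position; "tcp_rot": TCP orientation; "contact_force": force on the tool from outside, world axes, zero at the start; "wrist_torque": the same for the moment, N m; "opening": opening from 0.0 (shut) to 1.0 (fully open); "grasp_force": force on a finger pad.
Only numpy, scipy, OpenCV 4.12 (cv2) and the standard library are available. Lean on these libraries where they do the work, as an engineer would, in place of code of your own. Each camera call takes 0.05 s, during which the arm holds its last target. There are 200 camera calls.

## Working session

There is one attempt and no reset: what is moved stays moved. The work goes in short steps, Python scripts to look and compute and a tool call to move; the robot and the scene stay as the last step left them, time stands still between calls to the robot, and variables do not carry over. Pictures are saved under pics/ and viewed, at most 10 in all, crops included, and the job is handed in when it is done.

Besides the shell and the picture viewer there is one more tool, called after "Request:" as name([rows], argument=value, ...), one row to a line, values as JSON. carry_out: Moves the arm, as the interface text tells. Its arguments: {"type":"object","properties":{"targets":{"type":"array","items":{"type":"object","properties":{"dp":{"type":"array","items":{"type":"number"}},"yaw":{"type":"number"}}}},"fingers":{"type":"number"},"grip_force":{"type":"number"}},"required":["targets"]}

```bash
mkdir -p pics; ls; python3 - <<'E'
from rig import r
import cv2
print(r.sense(), r.tip_reach)
for n in ("scene","side"):
    print(n,r.get_calibration(n)); cv2.imwrite(f"pics/{n}0.png",r.grab_frame(n)[:,:,::-1])
E
```

```text
pics
{'clock': 0.0, 'qpos': array([-1.28838994e+00,  3.53661729e-01,  1.63415393e+00,  1.45196279e-05,
        1.15519577e+00, -2.37353164e-03]), 'qvel': array([-6.52364498e-04,  1.93330362e-04, -6.15915740e-04, -8.01792831e-05,
       -3.66756204e-04, -5.37093959e-04]), 'joint_efforts': array([-2.07883531e-04, -6.05249119e+01, -3.42068446e+01,  5.99043256e-05,
        9.35127639e-03, -1.92515938e-05]), 'eef_pos': array([ 175.47888857, -599.36410504,  238.54472187]), 'tcp_rot': array([-3.14017392e+00, -1.66427582e-05,  2.84774038e-01]), 'contact_force': array([-1.09811008, -0.11421208, -0.39869077]), 'wrist_torque': array([ 0.01274976, -0.04964672,  0.03700729]), 'grasp_force': 0.0, 'opening': 1.0039330133713653} 8.0
scene {'fx': 437.8863464130593, 'fy': 437.8863464130593, 'cx': 322.8033986012175, 'cy': 203.75632842819982, 'rvec': array([ 1.09256335,  2.54590341, -0.80891384]), 'tvec': array([ 463.33732237, -172.00693882, 1596.37034359])}
side {'fx': 436.9128811140891, 'fy': 436.9128811140891, 'cx': 318.7264792909353, 'cy': 203.20825639198745, 'rvec': array([ 0.17593887, -2.66554069,  1.53325951]), 'tvec': array([ 534.10548527,  282.26527685, 1096.51608486])}
```

View pics/scene0.png

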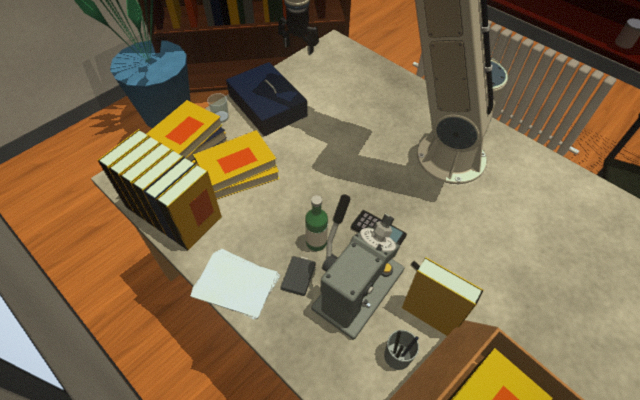

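View pics/side0.png

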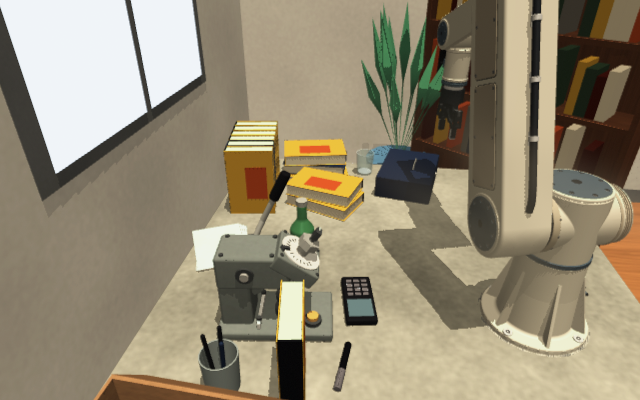

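```bash
python3 - <<'E'
import cv2,numpy as np
a=cv2.imread("pics/scene0.png")[180:340,300:440]; b=cv2.imread("pics/side0.png")[160:350,200:360]
f=lambda im,w,h:cv2.resize(im,(w,h),interpolation=cv2.INTER_CUBIC)
cv2.imwrite("pics/crop0.png",np.hstack([f(a,400,457),f(b,384,456)][:1]+[cv2.copyMakeBorder(f(b,384,456),0,1,0,0,0)]))
E
```

```text
(no output)
```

View pics/crop0.png

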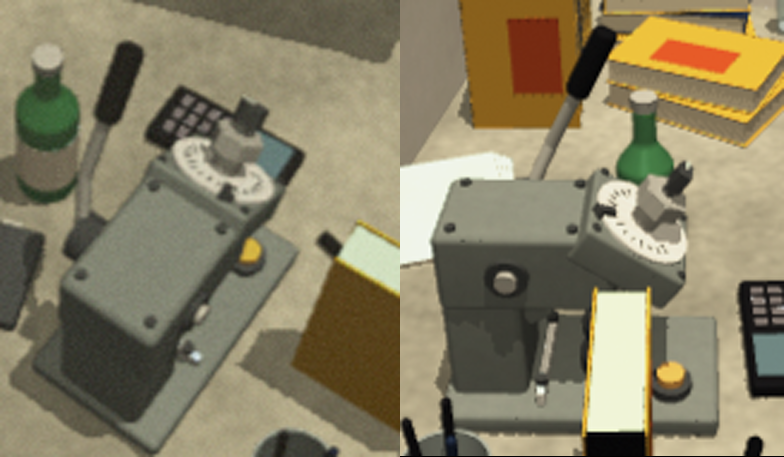

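```bash
cat > h.py <<'E'
import numpy as np,cv2
from scipy.optimize import least_squares
from scipy.spatial.transform import Rotation as R
s35,c35=np.sin(np.radians(35)),np.cos(np.radians(35))
N=np.array([-s35,0,c35]); E=np.array([c35,0,s35]); Y=np.array([0,1,0.]); F=np.array([-60,0,205.])
def face(rad,ang,h):  # press-frame point; ang anticlockwise from uphill seen from above
    return F+rad*(np.cos(ang)*E+np.sin(ang)*Y)+h*N
def T(p,P): x,y,w=p[:3]; return R.from_euler('z',w).apply(P)+[x,y,0]
def proj(c,P): return cv2.projectPoints(np.float64(P).reshape(-1,1,3),c['rvec'],c['tvec'],np.array([[c['fx'],0,c['cx']],[0,c['fy'],c['cy']],[0,0,1]]),None)[0][:,0]
def tri(c1,u1,c2,u2):
    f=lambda X:np.r_[proj(c1,X)[0]-u1,proj(c2,X)[0]-u2]
    s=least_squares(f,[500,-100,150.]); return s.x,s.fun
E
python3 - <<'E'
from h import *
from rig import r
cs,cd=r.get_calibration("scene"),r.get_calibration("side")
sc=lambda x,y:[300+x/2.857,180+y/2.857]; sd=lambda x,y:[200+(x-400)/2.4,160+y/2.4]
for n,a,b in [("dial",sc(223,169),sd(642,223)),("rider",sc(228,192),sd(605,210)),("lever",sc(130,48),sd(605,35)),("knobtop",sc(250,102),sd(686,168)),("front+y",sc(298,247),sd(714,425))]:
    print(n,*[np.round(v,1) for v in tri(cs,a,cd,b)])
M=[([135,75,0],cs,sc(153,452)),([135,-75,0],cs,sc(37,369)),([-135,75,0],cs,sc(298,253)),([-135,75,0],cd,sd(712,434)),
 (F+3*N,cs,sc(223,169)),(F+3*N,cd,sd(642,223))]
f=lambda p:np.concatenate([proj(c,T(p,np.array(P,float)))[0]-u for P,c,u in M])
best=min((least_squares(f,[600,-100,w]) for w in np.arange(-3,3.1,.7)),key=lambda s:s.cost)
print(best.x,best.fun.reshape(-1,2).round(1))
for n,P in [("nut",F+32*N),("knob",F+63*N)]: print(n,T(best.x,P).round(1))
E
```

```text
dial [567.6  92.9 206.9] [ 0. -0. -0.  0.]
rider [597.4 118.5 236.3] [ 0.1 -0.7 -0.4  0.4]
lever [613.6   8.2 357.5] [-0.   0.3  0.2 -0.2]
knobtop [528.1  83.2 265.2] [ 0.  -0.2 -0.1  0.1]
front+y [489.1 157.   23.8] [-0.1  0.8  0.5 -0.4]
[6.27618851e+02 9.71800554e+01 1.23543084e-01] [[ 0.2  2.6]
 [-2.9  0.6]
 [-1.   1. ]
 [ 3.2  2.6]
 [-0.6 -1.2]
 [ 0.8 -1. ]]
nut [549.9  87.5 231.2]
knob [532.2  85.3 256.6]
```

Request:
carry_out([
  {"dp": [60, -60, -120], "yaw": 0},
  {"dp": [548, -555, -180], "yaw": 9.2},
  {"dp": [548, -555, -180], "yaw": 9.2},
  {"dp": [548, -555, -180], "yaw": 9.2},
  {"dp": [548, -555, -180], "yaw": 9.2},
  {"dp": [548, -555, -180], "yaw": 9.2},
  {"dp": [548, -555, -180], "yaw": 9.2},
  {"dp": [548, -555, -180], "yaw": 9.2},
  {"dp": [548, -555, -180], "yaw": 9.2},
  {"dp": [548, -555, -180], "yaw": 9.2},
  {"dp": [548, -555, -180], "yaw": 9.2},
  {"dp": [548, -555, -180], "yaw": 9.2},
], fingers=1)

```text
clock: 1.6
eef_pos: [514.6, 30.3, 408.0]
tcp_rot: [3.141, 0.0, 0.125]
contact_force: [0.9, -0.8, 0.1]
opening: 0.998
grasp_force: 0.0
```

Request:
carry_out([
  {"dp": [32, -53, 0], "yaw": 0},
  {"dp": [32, -53, 0], "yaw": 0},
  {"dp": [32, -53, 0], "yaw": 0},
])

```text
clock: 1.98
eef_pos: [538.9, 84.8, 407.2]
tcp_rot: [3.141, 0.001, 0.125]
contact_force: [1.3, -0.3, -0.3]
opening: 1.004
grasp_force: 0.0
```

```bash
python3 - <<'E'
from rig import r
import cv2,numpy as np
s=r.sense();print(s['clock'],s['eef_pos'],s['tcp_rot'],s['qpos'])
c=r.get_calibration("wrist");im=r.grab_frame("wrist")
print(c); np.save("w1.npy",c,allow_pickle=True); cv2.imwrite("pics/w1.png",im[:,:,::-1])
E
```

```text
1.975 [538.89607155  84.81075791 407.19417625] [3.14115615e+00 1.33468091e-03 1.25213836e-01] [ 1.53593181e-01  1.09576559e-01  1.58028119e+00 -4.01232207e-04
  1.45308144e+00  1.59922277e+00]
{'fx': 325.1905360747052, 'fy': 325.1905360747052, 'cx': 319.96337765870214, 'cy': 198.82849498778216, 'rvec': array([-2.18748752,  1.92909497,  0.27588506]), 'tvec': array([ 16.77370608, 439.81312555, 692.52824594])}
```

View pics/w1.png

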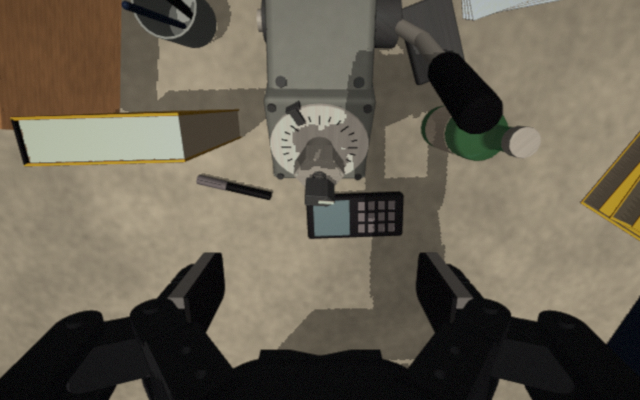

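```bash
python3 - <<'E'
from h import *
im=cv2.imread("pics/w1.png")[85:215,255:385]
cv2.imwrite("pics/w1c.png",cv2.convertScaleAbs(cv2.resize(im,(598,598),interpolation=cv2.INTER_CUBIC),alpha=1.5))
c=np.load("w1.npy",allow_pickle=True).item()
Rc=cv2.Rodrigues(c['rvec'])[0]; print("cam",-Rc.T@c['tvec'],"axis",Rc[2])
p=[627.6,97.2,.1235]
for n,P in [("face",F),("nut",F+42*N),("knobtop",F+74*N)]+[("rim%d"%k,face(50,k*np.pi/2,3)) for k in range(4)]+[("c%d%d"%(a,b),F+54*a*E+52*b*Y) for a in(-1,1) for b in(-1,1)]:
    q=proj(c,T(p,P))[0]; print(n,((q-[255,85])*4.6).round())
E
```

```text
cam [609.08681771  93.34508028 541.85999902] axis [-0.27760076 -0.03446796 -0.96007801]
face [292. 279.]
nut [292. 417.]
knobtop [291. 539.]
rim0 [292.  98.]
rim1 [ 68. 288.]
rim2 [293. 439.]
rim3 [517. 289.]
c-1-1 [499. 441.]
c-11 [ 87. 440.]
c1-1 [557.  72.]
c11 [26. 71.]
```

View pics/w1c.png

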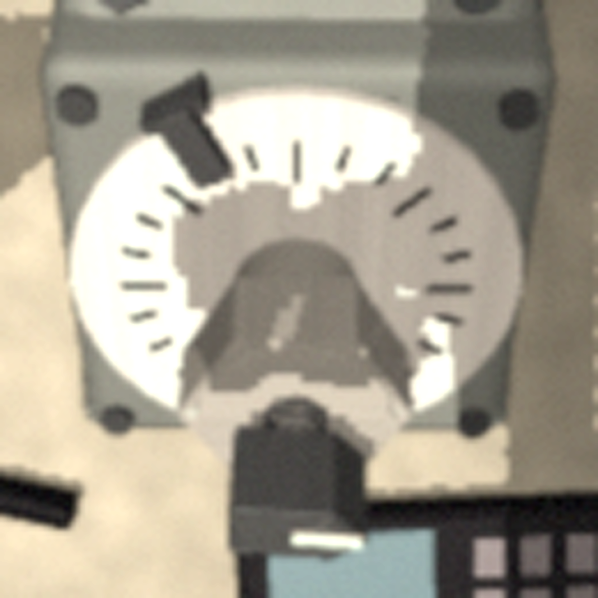

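```bash
python3 - <<'E'
from h import *
c=np.load("w1.npy",allow_pickle=True).item()
tcp=np.array([538.9,84.8,407.2]); a=.125
t=np.array([np.cos(a),np.sin(a),0]);u=np.array([-np.sin(a),np.cos(a),0])
for dz in (8,4,0,-5,-10):   # dz = ahead of TCP (down)
    print(dz,*[proj(c,tcp+t*tt+u*uu-[0,0,dz])[0].round() for tt in(11,-11) for uu in(42.5,57,-42.5)])
im=cv2.imread("pics/w1.png")[230:400,100:360]
cv2.imwrite("pics/fin.png",cv2.convertScaleAbs(cv2.resize(im,(780,510),interpolation=cv2.INTER_CUBIC),alpha=3,beta=20))
# clearance model check of rider/nut
p=[627.6,97.2,.1235]
for s in ("scene","side"): pass
E
```

```text
8 [230. 236.] [199. 236.] [409. 236.] [233. 277.] [204. 277.] [406. 277.]
4 [227. 239.] [196. 239.] [412. 239.] [231. 281.] [201. 281.] [408. 282.]
0 [225. 243.] [193. 243.] [414. 243.] [229. 286.] [198. 286.] [410. 286.]
-5 [222. 247.] [188. 247.] [417. 247.] [226. 292.] [194. 292.] [413. 292.]
-10 [218. 252.] [184. 252.] [421. 252.] [222. 298.] [189. 298.] [416. 298.]
```

View pics/fin.png

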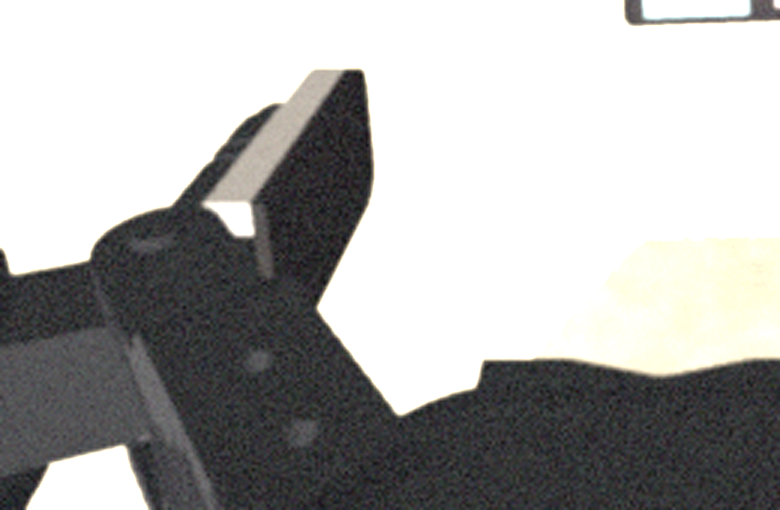

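Request:
carry_out([
  {"dp": [16.4, 1.6, 0], "yaw": -10.7},
  {"dp": [16.4, 1.6, 0], "yaw": -21.4},
  {"dp": [16.4, 1.6, 0], "yaw": -32.1},
  {"dp": [16.4, 1.6, 0], "yaw": -42.8},
  {"dp": [16.4, 1.6, 0], "yaw": -53.5},
  {"dp": [16.4, 1.6, 0], "yaw": -64.2},
  {"dp": [16.4, 1.6, 0], "yaw": -74.9},
  {"dp": [16.4, 1.6, 0], "yaw": -85.6},
  {"dp": [16.4, 1.6, 0], "yaw": -96.3},
  {"dp": [16.4, 1.6, 0], "yaw": -107},
  {"dp": [16.4, 1.6, 0], "yaw": -117.7},
  {"dp": [16.4, 1.6, 0], "yaw": -128.4},
], fingers=0.4, grip_force=50)

```text
clock: 3.52
eef_pos: [555.3, 83.5, 408.0]
tcp_rot: [-3.142, 0.0, 2.369]
contact_force: [0.7, -0.1, -0.5]
opening: 0.706
grasp_force: 0.0
```

Request:
carry_out([
  {"dp": [0, 0, 20], "yaw": -10.7},
  {"dp": [0, 0, 40], "yaw": -21.4},
  {"dp": [0, 0, 60], "yaw": -23.5},
  {"dp": [0, 0, 60], "yaw": -23.5},
  {"dp": [0, 0, 60], "yaw": -23.5},
])

```text
clock: 4.15
eef_pos: [555.9, 84.5, 348.8]
tcp_rot: [3.141, 0.001, 2.773]
contact_force: [0.4, 0.8, 0.2]
opening: 0.697
grasp_force: 0.0
```

```bash
python3 - <<'E'
from rig import r
import cv2,numpy as np
s=r.sense();print(s['clock'],s['eef_pos'],s['tcp_rot'],s['qpos'],s['opening'],s['contact_force'])
c=r.get_calibration("wrist");im=r.grab_frame("wrist")
np.save("w2.npy",c,allow_pickle=True); cv2.imwrite("pics/w2.png",im[:,:,::-1])
from h import *
p=[629.5,96.4,.1235]
for n,P in [("nuttop",F+42*N),("knobtop",F+74*N),("nose?",face(14.5,-1.65,74)),("rider",face(46,.47,10))]+[("rim%d"%k,face(50,k*np.pi/2,3)) for k in range(4)]+[("hex%d"%k,face(24.25,np.radians(30+60*k),42)) for k in range(6)]:
    print(n,proj(c,T(p,P))[0].round())
E
```

```text
4.15 [555.93431188  84.47001413 348.7614188 ] [3.14114385e+00 9.79589899e-04 2.77320048e+00] [ 1.48177248e-01  1.66949854e-01  1.63617948e+00 -9.61823381e-05
  1.33738988e+00 -1.05420493e+00] 0.6972493020802731 [0.42983376 0.79046983 0.19131125]
nuttop [317. 187.]
knobtop [304. 173.]
nose? [285. 181.]
rider [370. 229.]
rim0 [354. 251.]
rim1 [381. 173.]
rim2 [308. 154.]
rim3 [281. 225.]
hex0 [343. 203.]
hex1 [345. 172.]
hex2 [321. 157.]
hex3 [294. 172.]
hex4 [290. 201.]
hex5 [314. 217.]
```

View pics/w2.png

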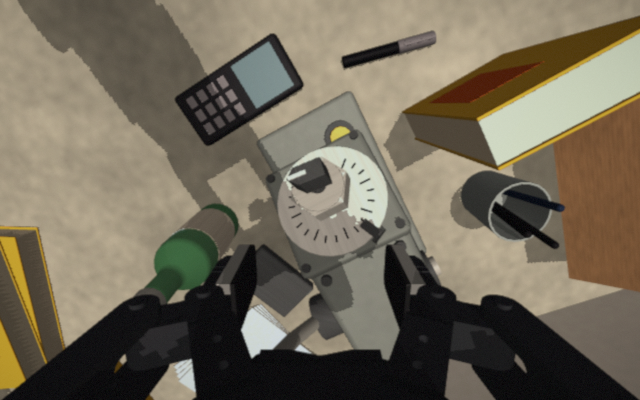

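```bash
python3 - <<'E'
from h import *
c=np.load("w2.npy",allow_pickle=True).item(); p=[629.5,96.4,.1235]
im=cv2.convertScaleAbs(cv2.resize(cv2.imread("pics/w2.png")[140:260,265:395],(780,720),interpolation=cv2.INTER_CUBIC)[:600],alpha=1.2)
def d(P,col):
    for q in proj(c,T(p,np.array(P))): cv2.circle(im,tuple(((q-[264.5,139.5])*6).astype(int)),3,col,-1)
d([face(24.25,np.radians(30+60*k),42) for k in range(6)],(0,0,255)); d([face(50,k/10,3) for k in range(63)],(255,0,0)); d([F+74*N,face(14.5,-1.65,74)],(0,255,0)); d([face(46,.47,10)],(0,255,255))
cv2.imwrite("pics/w2c.png",im)
E
```

```text
(no output)
```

View pics/w2c.png

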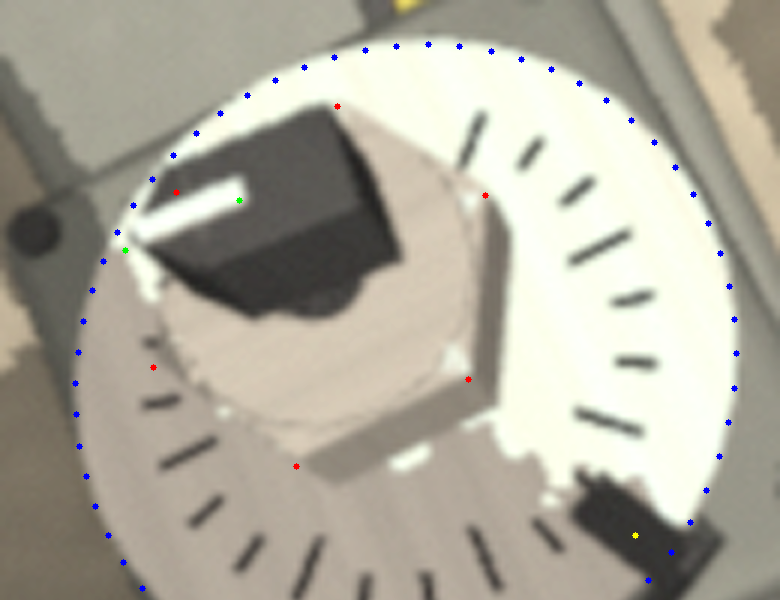

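Request:
carry_out([
  {"dp": [0.8, 0.6, 50], "yaw": 0},
  {"dp": [0.8, 0.6, 85], "yaw": 0},
  {"dp": [0.8, 0.6, 105], "yaw": 0},
  {"dp": [0.8, 0.6, 115], "yaw": 0},
  {"dp": [0.8, 0.6, 122], "yaw": 0},
  {"dp": [0.8, 0.6, 122], "yaw": 0},
])

```text
clock: 4.95
eef_pos: [555.5, 86.1, 226.2]
tcp_rot: [3.141, 0.0, 2.775]
contact_force: [0.1, -0.3, -0.1]
opening: 0.698
grasp_force: 0.0
```

Free descent. Close on the nut.

Request:
carry_out([
  {"dp": [0, 0, 0], "yaw": 0},
  {"dp": [0, 0, 0], "yaw": 0},
  {"dp": [0, 0, 0], "yaw": 0},
  {"dp": [0, 0, 0], "yaw": 0},
], fingers=-1, grip_force=50)

```text
clock: 5.45
eef_pos: [555.3, 85.4, 227.3]
tcp_rot: [-3.141, 0.001, 2.775]
contact_force: [-4.4, -5.0, 7.7]
opening: 0.505
grasp_force: 48.9
```

```bash
python3 - <<'E'
from rig import r
s=r.sense();print({k:s[k].round(2) for k in('eef_pos','contact_force','wrist_torque','tcp_rot')},s['opening']*85)
E
```

```text
{'eef_pos': array([555.33,  85.37, 227.33]), 'contact_force': array([-4.41, -4.96,  7.73]), 'wrist_torque': array([-0.68,  0.64, -0.1 ]), 'tcp_rot': array([-3.14,  0.  ,  2.78])} 42.89258139815656
```

Request:
carry_out([
  {"dp": [0, 0.5, 0], "yaw": -7},
  {"dp": [0.1, 1, 0], "yaw": -14},
  {"dp": [0.3, 1.4, 0], "yaw": -21},
  {"dp": [0.5, 1.9, 0], "yaw": -28},
  {"dp": [0.7, 2.3, 0], "yaw": -35},
])

```text
clock: 6.08
eef_pos: [556.1, 88.2, 227.8]
tcp_rot: [-3.141, 0.002, -2.894]
contact_force: [-1.2, -1.7, 4.8]
opening: 0.487
grasp_force: 53.3
```

```bash
python3 - <<'E'
from rig import r
import cv2
s=r.sense();print({k:s[k].round(2) for k in('eef_pos','contact_force','wrist_torque','tcp_rot')},s['opening']*85)
E
```

```text
{'eef_pos': array([556.06,  88.23, 227.76]), 'contact_force': array([-1.22, -1.73,  4.76]), 'wrist_torque': array([-1.37, -0.33, -1.09]), 'tcp_rot': array([-3.14,  0.  , -2.89])} 41.401228706234676
```

Request:
carry_out([
  {"dp": [0, 0.5, 0], "yaw": -7},
  {"dp": [0.1, 1, 0], "yaw": -14},
  {"dp": [0.3, 1.4, 0], "yaw": -21},
  {"dp": [0.5, 1.9, 0], "yaw": -28},
  {"dp": [0.6, 2.1, 0], "yaw": -32},
  {"dp": [0.6, 2.1, 0], "yaw": -32},
])

```text
clock: 6.82
eef_pos: [555.1, 91.2, 228.4]
tcp_rot: [-3.141, 0.003, -2.338]
contact_force: [-5.5, 4.7, 14.1]
opening: 0.487
grasp_force: 85.3
```

```bash
python3 - <<'E'
from rig import r
import cv2
from h import *
s=r.sense();print({k:s[k].round(2) for k in('eef_pos','contact_force','wrist_torque','tcp_rot')},s['opening']*85)
c=r.get_calibration("wrist");im=r.grab_frame("wrist")[:,:,::-1]
np.save("w3.npy",c,allow_pickle=True); cv2.imwrite("pics/w3.png",im)
p=[629.5,96.4,.1235]
q=proj(c,T(p,F+50*N))[0].round().astype(int);x0,y0=q-[75,60];print(x0,y0)
b=cv2.convertScaleAbs(cv2.resize(np.ascontiguousarray(im[y0:y0+120,x0:x0+150]),(750,600),interpolation=cv2.INTER_CUBIC),alpha=1.8,beta=15)
def d(P,col):
    for q in proj(c,T(p,np.array(P))): cv2.circle(b,tuple(((q-[x0-.5,y0-.5])*5).astype(int)),3,col,-1)
d([face(24.25,np.radians(30+60*k),42) for k in range(6)],(0,0,255)); d([face(50,k/10,3) for k in range(63)],(255,0,0)); d([F+74*N,face(14.5,-1.62,74)],(0,255,0))
cv2.imwrite("pics/w3c.png",b)
E
```

```text
{'eef_pos': array([555.06,  91.17, 228.43]), 'contact_force': array([-5.5 ,  4.69, 14.07]), 'wrist_torque': array([-0.42,  0.37, -0.57]), 'tcp_rot': array([-3.14,  0.  , -2.34])} 41.369359239474996
260 196
```

View pics/w3c.png

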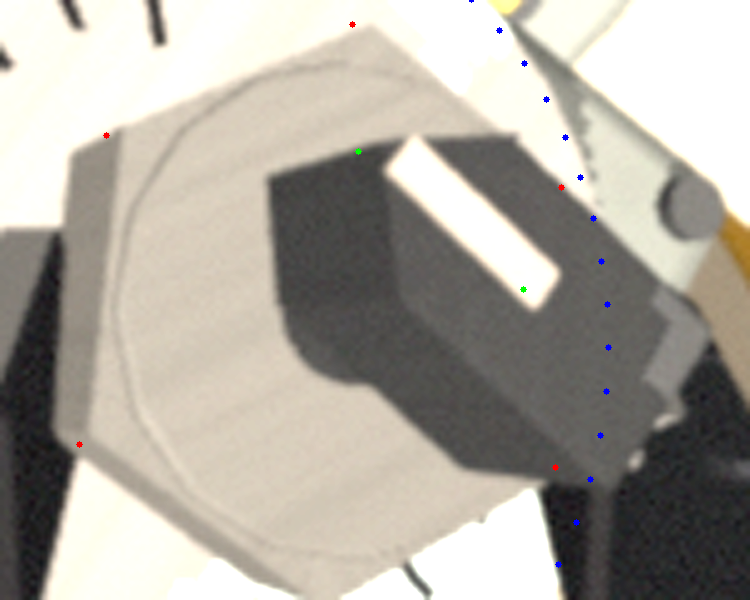

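Request:
carry_out([
  {"dp": [0, 0, 0], "yaw": 0},
  {"dp": [0, 0, 0], "yaw": 0},
  {"dp": [0, 0, -30], "yaw": 0},
  {"dp": [0, 0, -80], "yaw": 0},
  {"dp": [10, 4, -92], "yaw": 8},
  {"dp": [30, 10, -92], "yaw": 18},
  {"dp": [55, 18.9, -92], "yaw": 28},
  {"dp": [55, 18.9, -92], "yaw": 39},
  {"dp": [55, 18.9, -92], "yaw": 39},
  {"dp": [55, 18.9, -92], "yaw": 39},
], fingers=0.6)

```text
clock: 8.12
eef_pos: [502.7, 64.0, 317.7]
tcp_rot: [-3.142, 0.0, -3.015]
contact_force: [-1.0, 0.4, -0.6]
opening: 0.801
grasp_force: 0.0
```

Request:
carry_out([
  {"dp": [0, 0, 0], "yaw": 0},
  {"dp": [0, 0, 30], "yaw": 0},
  {"dp": [0, 0, 60], "yaw": 0},
  {"dp": [0, 0, 62], "yaw": 0},
  {"dp": [0, 0, 62], "yaw": 0},
  {"dp": [0, 0, 62], "yaw": 0},
], fingers=-1, grip_force=30)

```text
clock: 8.88
eef_pos: [503.3, 64.1, 257.0]
tcp_rot: [3.142, 0.002, -3.019]
contact_force: [0.0, 0.1, -0.3]
opening: -0.002
grasp_force: 0.0
```

```bash
cat >> h.py <<'E'
def knobang(im,c,p,a0=None):
    """angle of the white line on the knob's top, from the axis toward the nose"""
    g=im.min(axis=2).astype(float)
    best=[]
    for a in np.arange(-2.6,2.0,.02):
        on=np.array([T(p,face(q,a,74)) for q in np.arange(3,12,.7)])
        side=np.array([T(p,face(q,a,74)+s*4.2*(-np.sin(a)*E+np.cos(a)*Y)) for q in np.arange(0,8,.7) for s in(-1,1)])
        f=lambda P:cv2.remap(g.astype(np.float32),proj(c,P).astype(np.float32)[:,None],None,cv2.INTER_LINEAR).ravel()
        best.append((f(on).mean()-f(side).mean()-f(side).std(),a))
    return sorted(best)[::-1][:3]
E
python3 - <<'E'
from rig import r
from h import *
s=r.sense();print(s['clock'],{k:s[k].round(2) for k in('eef_pos','contact_force','tcp_rot')},s['opening']*85)
p=[629.5,96.4,.1235]
print(knobang(cv2.imread("pics/w2.png"),np.load("w2.npy",allow_pickle=True).item(),p))
c=r.get_calibration("wrist");im=r.grab_frame("wrist"); print(knobang(im,c,p))
E
```

```text
8.875 {'eef_pos': array([503.28,  64.07, 257.01]), 'contact_force': array([ 0.03,  0.1 , -0.32]), 'tcp_rot': array([ 3.14,  0.  , -3.02])} -0.14510143652387006
[(np.float32(133.87978), np.float64(-1.8199999999999994)), (np.float32(133.61635), np.float64(-1.8399999999999994)), (np.float32(133.02953), np.float64(-1.7999999999999994))]
[(np.float32(2.7755666), np.float64(1.3200000000000034)), (np.float32(2.6608634), np.float64(0.9600000000000031)), (np.float32(2.569097), np.float64(1.3000000000000034))]
```

Request:
carry_out([
  {"dp": [-6, 0, 0], "yaw": 0},
  {"dp": [-10, 0, 0], "yaw": 0},
  {"dp": [-13, 0, 0], "yaw": 0},
  {"dp": [-16, 0, 0], "yaw": 0},
  {"dp": [-19, 0, 0], "yaw": 0},
  {"dp": [-22, 0, 0], "yaw": 0},
  {"dp": [-25, 0, 0], "yaw": 0},
  {"dp": [-28, 0, 0], "yaw": 0},
  {"dp": [-30, 0, 0], "yaw": 0},
])

```text
clock: 10.05
eef_pos: [523.8, 64.4, 254.9]
tcp_rot: [-3.137, -0.019, -3.018]
contact_force: [-36.3, -18.9, 26.9]
opening: 0.001
grasp_force: 20.9
```

Request:
carry_out([
  {"dp": [0, 0, 0], "yaw": 0},
  {"dp": [16, 0, -10], "yaw": 0},
  {"dp": [30, 0, -60], "yaw": 0},
  {"dp": [30, 0, -70], "yaw": 0},
  {"dp": [30, 0, -70], "yaw": 0},
])

```text
clock: 10.68
eef_pos: [503.1, 64.1, 326.5]
tcp_rot: [3.141, 0.002, -3.019]
contact_force: [-0.7, -0.4, -0.7]
opening: 0.001
grasp_force: 0.0
```

```bash
cat >> h.py <<'E'
def knobfit(im,c,p):
    res=[]
    for dx in np.arange(-3,3.1,1):
        for dy in np.arange(-3,3.1,1):
            b=knobang(im,c,[p[0]+dx,p[1]+dy,p[2]])[0]; res.append((round(float(b[0]),1),round(float(b[1]),2),dx,dy))
    return sorted(res)[::-1][:4]
E
python3 - <<'E'
from rig import r
from h import *
s=r.sense();print(s['clock'],{k:s[k].round(2) for k in('eef_pos','contact_force','tcp_rot')},s['opening']*85)
p=[629.5,96.4,.1235]
print(knobfit(cv2.imread("pics/w2.png"),np.load("w2.npy",allow_pickle=True).item(),p))
c=r.get_calibration("wrist");im=r.grab_frame("wrist"); cv2.imwrite("pics/w4.png",im[:,:,::-1]);np.save("w4.npy",c,allow_pickle=True); print(knobfit(im,c,p))
print(proj(c,T(p,F+74*N)))
E
```

```text
10.675 {'eef_pos': array([503.06,  64.11, 326.45]), 'contact_force': array([-0.71, -0.37, -0.71]), 'tcp_rot': array([ 3.14,  0.  , -3.02])} 0.08793534082251223
[(135.9, -1.68, np.float64(-1.0), np.float64(0.0)), (135.8, -1.68, np.float64(-1.0), np.float64(1.0)), (135.8, -1.7, np.float64(-1.0), np.float64(2.0)), (135.4, -1.68, np.float64(-1.0), np.float64(3.0))]
[(48.9, 1.28, np.float64(3.0), np.float64(-1.0)), (43.2, 1.26, np.float64(2.0), np.float64(-1.0)), (42.3, 1.24, np.float64(3.0), np.float64(-2.0)), (38.0, 1.26, np.float64(3.0), np.float64(0.0))]
[[345.0861558  258.37676712]]
```

```bash
python3 - <<'E'
from rig import r
from h import *
w=cv2.imread("pics/w4.png")[200:320,280:410]
a=r.grab_frame("side")[200:290,270:340,::-1]; b=r.grab_frame("scene")[200:260,350:400,::-1]
f=lambda im,w,h:cv2.convertScaleAbs(cv2.resize(np.ascontiguousarray(im),(w,h),interpolation=cv2.INTER_CUBIC),alpha=1.5,beta=10)
right=np.vstack([f(a,280,300),f(b,280,300)])
cv2.imwrite("pics/v10.png",np.hstack([f(w,520,600),right]))
E
```

```text
(no output)
```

View pics/v10.png

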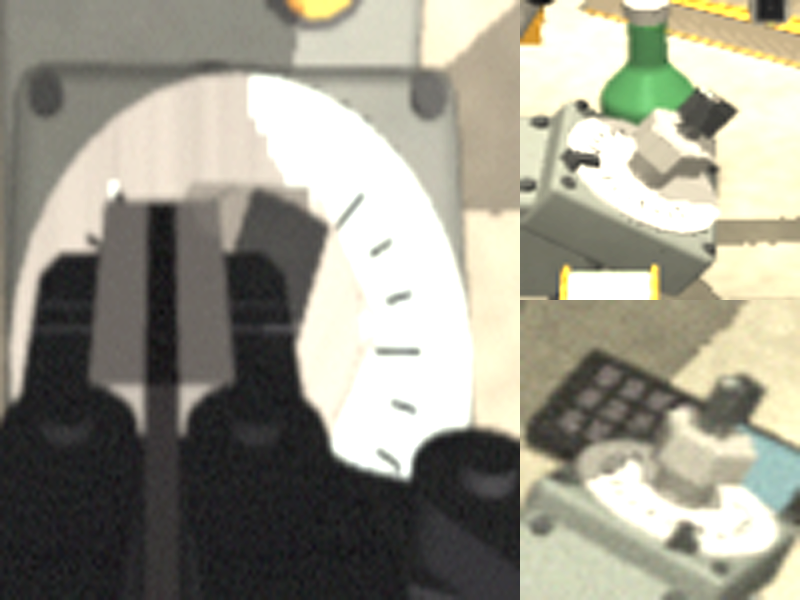

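Request:
carry_out([
  {"dp": [-15, 8, 0], "yaw": 7},
  {"dp": [-33.3, 16.6, 0], "yaw": 14},
  {"dp": [-33.3, 16.6, 10], "yaw": 14},
  {"dp": [-33.3, 16.6, 40], "yaw": 14},
  {"dp": [-33.3, 16.6, 60], "yaw": 14},
  {"dp": [-33.3, 16.6, 72], "yaw": 14},
  {"dp": [-33.3, 16.6, 72], "yaw": 14},
], fingers=0.04)

```text
clock: 11.7
eef_pos: [532.6, 84.2, 252.6]
tcp_rot: [-3.141, -0.002, 3.021]
contact_force: [-0.2, 0.3, 0.5]
opening: 0.517
grasp_force: 0.0
```

Request:
carry_out([
  {"dp": [0, 0, 0], "yaw": 0},
  {"dp": [0, 0, 0], "yaw": 0},
  {"dp": [0, 0, 0], "yaw": 0},
], fingers=-1, grip_force=40)

```text
clock: 12.08
eef_pos: [534.4, 85.1, 255.0]
tcp_rot: [3.14, 0.002, 3.02]
contact_force: [0.6, 3.3, 5.1]
opening: 0.169
grasp_force: 39.2
```

Request:
carry_out([
  {"dp": [0, 0, 0], "yaw": -6},
  {"dp": [0, 0, 0], "yaw": -13},
  {"dp": [0, 0, 0], "yaw": -20},
  {"dp": [0, 0, 0], "yaw": -27},
  {"dp": [0, 0, 0], "yaw": -34},
  {"dp": [0, 0, 0], "yaw": -40},
  {"dp": [0, 0, 0], "yaw": -45.3},
  {"dp": [0, 0, 0], "yaw": -45.3},
  {"dp": [0, 0, 0], "yaw": -45.3},
])

```text
clock: 13.2
eef_pos: [533.7, 85.1, 255.4]
tcp_rot: [-3.142, 0.002, -2.474]
contact_force: [-5.9, 6.0, 12.2]
opening: 0.153
grasp_force: 141.9
```

```bash
python3 - <<'E'
from rig import r
from h import *
s=r.sense();print(s['clock'],{k:s[k].round(2) for k in('eef_pos','contact_force','tcp_rot','wrist_torque')},s['opening']*85)
c=np.load("w1.npy",allow_pickle=True).item()
for p in ([629.5,96.4,.1235],[630.5,96,.1235]):
  for a in (.35,.45,.55): print(a,[((proj(c,T(p,face(q,a,10)))[0]-[255,85])*4.6).round() for q in (37,46,55)])
# dark rider centroid in w2 near prediction
c2=np.load("w2.npy",allow_pickle=True).item(); im=cv2.imread("pics/w2.png")
m=(im.max(2)<60).astype(np.uint8); n,l,st,ce=cv2.connectedComponentsWithStats(m); q=proj(c2,T([629.5,96.4,.1235],face(46,.46,8)))[0]
k=[i for i in range(1,n) if np.hypot(*(ce[i]-q))<8]; print(q,[(ce[i],st[i]) for i in k])
E
```

```text
13.2 {'eef_pos': array([533.71,  85.13, 255.39]), 'contact_force': array([-5.92,  6.04, 12.15]), 'tcp_rot': array([-3.14,  0.  , -2.47]), 'wrist_torque': array([-0.37,  0.14, -1.  ])} 12.96681688653538
0.35 [array([234., 174.]), array([217., 139.]), array([199., 103.])]
0.45 [array([217., 179.]), array([196., 146.]), array([173., 112.])]
0.55 [array([202., 186.]), array([176., 155.]), array([149., 123.])]
0.35 [array([236., 169.]), array([219., 134.]), array([202.,  98.])]
0.45 [array([220., 175.]), array([198., 141.]), array([176., 107.])]
0.55 [array([204., 182.]), array([179., 151.]), array([152., 118.])]
[370.32116089 229.61614172] [(array([371.48979592, 230.29081633]), array([361, 221,  23,  22, 196], dtype=int32))]
```

Request:
carry_out([
  {"dp": [0, 0, 0], "yaw": 0},
  {"dp": [0, 0, 0], "yaw": 0},
  {"dp": [0, 0, -20], "yaw": 0},
  {"dp": [0, 0, -60], "yaw": 0},
  {"dp": [-17.3, -13.6, -94], "yaw": 0},
  {"dp": [-17.3, -13.6, -94], "yaw": 0},
  {"dp": [-17.3, -13.6, -94], "yaw": 0},
], fingers=0.4)

```text
clock: 14.08
eef_pos: [554.9, 84.3, 346.8]
tcp_rot: [3.141, -0.001, -2.473]
contact_force: [-0.4, -0.1, -0.2]
opening: 0.698
grasp_force: 0.0
```

```bash
python3 - <<'E'
from rig import r
from h import *
s=r.sense();print(s['clock'],{k:s[k].round(2) for k in('eef_pos','contact_force','tcp_rot')},s['opening']*85)
p=[629.5,96.4,.1235]
c=r.get_calibration("wrist");im=r.grab_frame("wrist"); cv2.imwrite("pics/w5.png",im[:,:,::-1]);np.save("w5.npy",c,allow_pickle=True); print(knobfit(im,c,p))
q=proj(c,T(p,F+74*N))[0];print(q)
# white-line component: bright pixels on dark knob top
x,y=q.astype(int);g=im.min(2);sub=g[y-22:y+23,x-22:x+23];print(np.array2string(sub[::2,::2]//10,max_line_width=200))
E
```

```text
14.075 {'eef_pos': array([554.88,  84.25, 346.82]), 'contact_force': array([-0.41, -0.1 , -0.23]), 'tcp_rot': array([ 3.14, -0.  , -2.47])} 59.34679374152521
[(137.1, 0.44, np.float64(-1.0), np.float64(1.0)), (136.4, 0.46, np.float64(-2.0), np.float64(0.0)), (135.7, 0.5, np.float64(0.0), np.float64(1.0)), (135.7, 0.32, np.float64(-1.0), np.float64(2.0))]
[343.99025624 180.3772437 ]
[[13 12 12 18 19 20 19 17 13  8  5  5  7  8  8  8  7  6  7  8  8 12 12]
 [12 12 12 17 19 20 19 19 19 17  9  8  8  9  9  9  9  8  7  8  8 12 13]
 [12 12 12 17 19 19 19 19 14 16 16 12  9  9  9  9  9  9  8  8  8 11 13]
 [12 12 11 10 10 14 17 12  6  7  7  7  6  7  7  7  8  9  9  8  8 10 12]
 [12 11  9  9  9  9  7  3  5  6  6  6  6  6  7  6  6  8  8  8  8 10 12]
 [14 13  9  9  9  6  2  3  5  6  6  6  6  6  6  6  6  7  8  8  8 11 12]
 [14 13  9  9  6  3  2  3  6  6  6  6  7  7  6  6  6  7  8  8  8 11 12]
 [14 11  9  6  3  2  2  3  6  6  7  6  7  6  6  6  6  7  7  7 10 12 13]
 [15 13  9  4  2  2  3  3  6  6  6  6  6  6  6  6  7 10 10  8  8 11 12]
 [14 13  9  4  2  2  2  3  6  6  6  6  6  6  6  7  7 14 13 10  9  8
[... 241 characters left out ...]
 2  3  6  6  6  8 20 20  9  6  7 16 20 20 15 11 10]
 [14 12  6  3  2  2  2  3  6  7  6  8 20 20  8  6  6 16 20 20 18 11 10]
 [11 10  4  2  2  3  3  3  6  6  6  8 20 20  8  6  6 16 20 19 19 15 10]
 [ 9  6  3  2  2  2  3  4  6  6  6  8 20 20  8  6  6 16 20 19 19 17 11]
 [ 9  5  3  3  2  3  3  4  4  5  6  9 20 20  7  6  7 15 19 19 19 19 13]
 [ 9  6  3  3  3  3  4  4  4  4  6 10 20 20  7  6 11 16 19 19 19 20 15]
 [ 9  8  4  3  3  3  3  3  3  3  5 10 20 20  8  8 13 16 19 19 20 20 17]
 [ 9  9  8  4  3  3  3  2  3  3  3  9 18 19  9  9 13 15 19 19 20 20 18]
 [ 9  9  9  8  3  3  3  3  3  3  3  3  7 10  9  9 11 15 19 19 20 19 19]
 [ 9  9  9  9  7  3  3  3  3  3  3  7  8  9  9  9 14 15 19 20 20 19 19]]
```

Request:
carry_out([
  {"dp": [-3, 4.3, 0], "yaw": -5.8},
  {"dp": [-3, 4.3, 50], "yaw": -5.8},
  {"dp": [-3, 4.3, 85], "yaw": -5.8},
  {"dp": [-3, 4.3, 105], "yaw": -5.8},
  {"dp": [-3, 4.3, 115], "yaw": -5.8},
  {"dp": [-3, 4.3, 120], "yaw": -5.8},
  {"dp": [-3, 4.3, 120], "yaw": -5.8},
], fingers=0.4)

```text
clock: 15.0
eef_pos: [555.3, 89.8, 227.9]
tcp_rot: [-3.141, 0.0, -2.372]
contact_force: [-0.5, -0.4, 0.6]
opening: 0.696
grasp_force: 0.0
```

Request:
carry_out([
  {"dp": [0, 0, 0], "yaw": 0},
  {"dp": [0, 0, 0], "yaw": 0},
  {"dp": [0, 0, 0], "yaw": 0},
  {"dp": [0, 0, 0], "yaw": 0},
], fingers=-1, grip_force=50)

```text
clock: 15.5
eef_pos: [554.6, 90.9, 229.2]
tcp_rot: [3.14, 0.001, -2.372]
contact_force: [-6.8, 4.4, 7.9]
opening: 0.507
grasp_force: 49.5
```

Request:
carry_out([
  {"dp": [0, -0.5, 0], "yaw": 7},
  {"dp": [0.1, -1, 0], "yaw": 14},
  {"dp": [0.3, -1.4, 0], "yaw": 21},
  {"dp": [0.5, -1.9, 0], "yaw": 28},
  {"dp": [0.7, -2.3, 0], "yaw": 35},
  {"dp": [1, -2.7, 0], "yaw": 42},
  {"dp": [1.4, -3, 0], "yaw": 49},
  {"dp": [1.8, -3.3, 0], "yaw": 56},
])

```text
clock: 16.5
eef_pos: [557.1, 86.5, 229.1]
tcp_rot: [3.14, 0.003, 2.931]
contact_force: [-0.5, -0.4, 2.1]
opening: 0.481
grasp_force: 83.0
```

```bash
python3 - <<'E'
from rig import r
s=r.sense();print({k:s[k].round(2) for k in('eef_pos','contact_force','tcp_rot','wrist_torque')},s['opening']*85,s['grasp_force'])
E
```

```text
{'eef_pos': array([557.1 ,  86.52, 229.09]), 'contact_force': array([-0.52, -0.44,  2.09]), 'tcp_rot': array([3.14, 0.  , 2.93]), 'wrist_torque': array([ 1.28, -0.26,  1.1 ])} 40.90757639806374 82.96239097573562
```

Request:
carry_out([
  {"dp": [0, -0.4, 0], "yaw": 5},
  {"dp": [0.1, -0.7, 0], "yaw": 10},
  {"dp": [0.1, -1, 0], "yaw": 14},
  {"dp": [0.1, -1, 0], "yaw": 14},
])

```text
clock: 17.0
eef_pos: [556.7, 85.1, 229.5]
tcp_rot: [3.14, 0.002, 2.69]
contact_force: [-2.4, -4.5, 6.1]
opening: 0.481
grasp_force: 97.4
```

```bash
python3 - <<'E'
from rig import r
s=r.sense();print({k:s[k].round(3) for k in('eef_pos','contact_force','tcp_rot','wrist_torque')},s['opening']*85,s['grasp_force'])
E
```

```text
{'eef_pos': array([556.696,  85.126, 229.476]), 'contact_force': array([-2.384, -4.472,  6.085]), 'tcp_rot': array([3.14e+00, 2.00e-03, 2.69e+00]), 'wrist_torque': array([ 0.753, -0.031,  0.693])} 40.88721559658953 97.36862408230081
```

Request:
carry_out([
  {"dp": [0, -0.2, 0], "yaw": 3},
  {"dp": [0, -0.3, 0], "yaw": 5},
  {"dp": [0, -0.3, 0], "yaw": 5},
], grip_force=70)

```text
clock: 17.38
eef_pos: [556.4, 84.8, 229.9]
tcp_rot: [3.14, 0.002, 2.604]
contact_force: [-4.8, -3.2, 9.9]
opening: 0.48
grasp_force: 98.4
```

```bash
python3 - <<'E'
from rig import r
s=r.sense();print({k:s[k].round(3) for k in('eef_pos','contact_force','tcp_rot','wrist_torque')},s['opening']*85,s['grasp_force'])
E
```

```text
{'eef_pos': array([556.36 ,  84.835, 229.894]), 'contact_force': array([-4.834, -3.168,  9.9  ]), 'tcp_rot': array([3.140e+00, 2.000e-03, 2.604e+00]), 'wrist_torque': array([0.963, 0.161, 1.23 ])} 40.831599612564105 98.42854349466506
```

Request:
carry_out([
  {"dp": [0, -0.2, 0], "yaw": 3},
  {"dp": [0, -0.3, 0], "yaw": 5},
  {"dp": [0, -0.3, 0], "yaw": 5},
])

```text
clock: 17.75
eef_pos: [556.4, 83.7, 229.7]
tcp_rot: [3.141, 0.003, 2.516]
contact_force: [-1.0, -4.7, 9.2]
opening: 0.483
grasp_force: 97.8
```

```bash
python3 - <<'E'
from rig import r
s=r.sense();print({k:s[k].round(3) for k in('eef_pos','contact_force','tcp_rot','wrist_torque')},s['opening']*85,s['grasp_force'])
E
```

```text
{'eef_pos': array([556.425,  83.729, 229.721]), 'contact_force': array([-1.008, -4.727,  9.232]), 'tcp_rot': array([3.141e+00, 3.000e-03, 2.516e+00]), 'wrist_torque': array([-1.003,  0.591,  0.154])} 41.03966080815753 97.79364251182415
```

Request:
carry_out([
  {"dp": [0, 0, 0], "yaw": 0},
  {"dp": [0, 0, 0], "yaw": 0},
  {"dp": [0, 0, -20], "yaw": 0},
  {"dp": [0, 0, -70], "yaw": 0},
  {"dp": [0, 0, -119], "yaw": -8},
  {"dp": [0, 0, -119], "yaw": -14.7},
  {"dp": [0, 0, -119], "yaw": -14.7},
  {"dp": [0, 0, -119], "yaw": -14.7},
], fingers=0.4)

```text
clock: 18.75
eef_pos: [555.2, 84.7, 346.0]
tcp_rot: [-3.141, -0.001, 2.769]
contact_force: [-0.4, -0.1, -0.4]
opening: 0.7
grasp_force: 0.0
```

```bash
cat >> h.py <<'E'
def nutfit(im,c,p):
    g=cv2.GaussianBlur(im.mean(axis=2).astype(np.float32),(0,0),.8)
    f=lambda P:cv2.remap(g,proj(c,P).astype(np.float32)[:,None],None,cv2.INTER_LINEAR).ravel()
    out=[]
    for h in (42,):
      for dx in np.arange(-2,2.1,1):
       for dy in np.arange(-2,2.1,1):
        for a in np.radians(np.arange(-30,30,2)):
          sc=[]
          for k in range(6):
            n=a+k*np.pi/3
            if np.cos(n)<-.3: continue   # front flats are hidden by the knob
            v=np.linspace(-9,9,13)
            pt=lambda d:np.array([T([p[0]+dx,p[1]+dy,p[2]],F+d*(np.cos(n)*E+np.sin(n)*Y)+w*(-np.sin(n)*E+np.cos(n)*Y)+h*N) for w in v])
            sc.append(np.abs(f(pt(19.8))-f(pt(22.2))).clip(0,40).mean())
          out.append((round(float(np.mean(sc)),1),round(float(np.degrees(a))),dx,dy))
    return sorted(out)[::-1][:6]
E
python3 - <<'E'
from rig import r
from h import *
s=r.sense();print(s['clock'],{k:s[k].round(2) for k in('eef_pos','contact_force','tcp_rot')},s['opening']*85)
p=[629.5,96.4,.1235]
c=r.get_calibration("wrist");im=r.grab_frame("wrist"); cv2.imwrite("pics/w6.png",im[:,:,::-1]);np.save("w6.npy",c,allow_pickle=True); print(knobfit(im,c,p))
for k in (2,5,6): print(k,nutfit(cv2.imread(f"pics/w{k}.png"),np.load(f"w{k}.npy",allow_pickle=True).item(),p))
E
```

```text
18.75 {'eef_pos': array([555.21,  84.72, 346.  ]), 'contact_force': array([-0.36, -0.05, -0.41]), 'tcp_rot': array([-3.14, -0.  ,  2.77])} 59.483627023255124
[(136.1, 0.4, np.float64(-3.0), np.float64(0.0)), (135.6, 0.4, np.float64(-1.0), np.float64(1.0)), (135.2, 0.46, np.float64(-2.0), np.float64(0.0)), (135.1, 0.34, np.float64(-2.0), np.float64(1.0))]
2 [(29.3, 0, np.float64(-1.0), np.float64(1.0)), (29.0, 2, np.float64(-1.0), np.float64(1.0)), (29.0, -2, np.float64(-1.0), np.float64(1.0)), (28.9, -4, np.float64(-1.0), np.float64(1.0)), (28.8, 0, np.float64(-1.0), np.float64(0.0)), (28.7, 2, np.float64(-1.0), np.float64(0.0))]
5 [(28.7, -2, np.float64(2.0), np.float64(-2.0)), (28.2, -14, np.float64(0.0), np.float64(1.0)), (27.9, 0, np.float64(2.0), np.float64(-2.0)), (27.9, -4, np.float64(2.0), np.float64(-2.0)), (27.7, -18, np.float64(2.0), np.float64(1.0)), (27.6, -16, np.float64(2.0), np.float64(1.0))]
6 [(30.1, 0, np.float64(-1.0), np.float64(1.0)), (29.9, 2, np.float64(-1.0), np.float64(1.0)), (29.8, -2, np.float64(-1.0), np.float64(1.0)), (29.8, -2, np.float64(-1.0), np.float64(0.0)), (29.6, 0, np.float64(-1.0), np.float64(0.0)), (29.1, -4, np.float64(-2.0), np.float64(2.0))]
```

```bash
python3 - <<'E'
from h import *
p=[628.5,97.4,.1235]
import itertools
for k in (2,6,5,3):
    im=cv2.imread(f"pics/w{k}.png"); c=np.load(f"w{k}.npy",allow_pickle=True).item()
    g=cv2.GaussianBlur(im.mean(axis=2).astype(np.float32),(0,0),.6)
    f=lambda P:cv2.remap(g,proj(c,P).astype(np.float32)[:,None],None,cv2.INTER_LINEAR).ravel()
    # per flat: fit the edge angle by finding strongest gradient offset at several stations
    for n0 in (-120,-60,0,60,120):
        best=[]
        for a in np.arange(-24,25,1.):
            n=np.radians(n0+a); u=np.cos(n)*E+np.sin(n)*Y; t=-np.sin(n)*E+np.cos(n)*Y
            for o in np.arange(-2.5,2.6,.5):
                L=lambda d:f(np.array([T(p,F+(21+o+d)*u+w*t+42*N) for w in np.linspace(-10,10,15)]))
                D=np.abs(L(-.8)-L(.8)).clip(0,30); best.append((round(float(D.mean()),1),a,o))
        b=sorted(best)[::-1][:3]; print(k,n0,[(x[0],float(x[1]),float(x[2])) for x in b])
E
```

```text
2 -120 [(24.2, -24.0, 0.5), (24.1, -21.0, 0.0), (24.0, -23.0, 0.5)]
2 -60 [(19.3, -23.0, 0.0), (19.2, -24.0, 0.0), (19.1, -22.0, 0.0)]
2 0 [(29.6, 0.0, 0.0), (29.5, -1.0, 0.0), (29.4, 1.0, 0.0)]
2 60 [(29.9, 0.0, -0.5), (29.8, -1.0, -0.5), (29.8, -2.0, -0.5)]
2 120 [(26.8, 0.0, -0.5), (26.6, 3.0, -0.5), (26.6, -1.0, -0.5)]
6 -120 [(21.0, 11.0, 0.5), (20.7, 12.0, 0.5), (20.7, 10.0, 0.5)]
6 -60 [(22.0, -19.0, -0.5), (21.9, -20.0, -0.5), (21.6, -18.0, -0.5)]
6 0 [(29.7, 0.0, 0.0), (29.6, 1.0, 0.0), (29.6, -1.0, 0.0)]
6 60 [(29.9, -2.0, -0.5), (29.8, -3.0, -0.5), (29.8, -4.0, -0.5)]
6 120 [(26.2, 0.0, -0.5), (26.2, -1.0, -0.5), (26.0, 0.0, 0.0)]
5 -120 [(17.7, -24.0, 2.0), (17.3, -24.0, 2.5), (17.0, -23.0, 2.0)]
5 -60 [(21.8, 0.0, 0.5), (21.7, -1.0, 0.5), (21.3, -4.0, 0.0)]
5 0 [(17.5, 18.0, 2.5), (17.2, 20.0, 2.5), (17.2, 19.0, 2.5)]
5 60 [(30.0, -1.0, -0.5), (30.0, -2.0, -1.0), (30.0, -3.0, -1.0)]
5 120 [(30.0, -7.0, -2.5), (30.0, -8.0, -2.5), (30.0, -9.0, -2.0)]
3 -120 [(30.0, -1.0, 0.0), (30.0, -2.0, 0.5), (30.0, -3.0, 0.5)]
3 -60 [(28.1, -1.0, 0.5), (27.8, 0.0, 0.5), (27.8, -2.0, 0.5)]
3 0 [(30.0, 5.0, 1.5), (30.0, 4.0, 1.5), (30.0, 3.0, 1.5)]
3 60 [(30.0, -4.0, 0.0), (29.7, -1.0, 0.5), (29.2, -3.0, -0.5)]
3 120 [(13.2, 24.0, -2.5), (12.9, 19.0, -2.5), (12.8, 20.0, -2.5)]
```

```bash
python3 -c "
from rig import r
print(r.sign_off())"
```

```text
the job is handed in; nothing more can be done
None
```

I reset the depth stop and handed the job in at about 19 s of the 59 s. The nut was backed off about 59° (1.02 rad), the knob was turned to about 0.4–0.46 rad against the rider at 0.45, and the nut is back within about 2° of its starting angle. I measured those angles from the wrist camera pictures; sign-off gave no verdict, and I took no final check that the rider, lever and table items were undisturbed.

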